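# Dry-stack a stepped inspection lens in its assembly nest

### The job

Build up the stepped lens barrel standing upright in the round aluminium nest, one section at a time from the bottom: first the front cell (the widest) into the nest, then the long tube, then the iris section, and the camera mount on top, each spigot seated fully home in the socket below it. The shorter of the two tubes is not used: leave it, the loupe and the jar of swabs where they stand. There is glass inside, so lower every section into place and do not drop it.

Things in the scene. Friction and masses are not known exactly. Their poses are not given: they have to be found in the camera images.
- lens_nest: Fixed round aluminium nest: foot flange 92 mm across, 7 mm high, with four screw heads; on it a cup 74 mm across, rim 20 mm above the bench, with a bore 59 mm across and 10 mm deep. Origin: centre of its underside, z up; yaw does not matter. Every rim stands out 4 to 5 mm beyond the body set on it, so grip bodies with the fingertips above the shoulder.
- front_cell: Loose black barrel section, the widest, domed dark glass in its top. Aluminium spigot below: 54.5 mm across, 9 mm high, lowest 4 mm tapered (3 mm in radius). Above its shoulder the body is 64 mm across and 34 mm high, socket in its top 51 mm across, 10 mm deep. 0.16 kg. Origin: centre of the spigot's underside, z up. Home, its origin is 11 mm above the nest's.
- long_tube: Loose black tube section with a dark throat, the taller of the two tubes. Aluminium spigot below: 46.5 mm across, 9 mm high, lowest 4 mm tapered (3 mm in radius). Above its shoulder the body is 55 mm across and 44 mm high, socket in its top 42 mm across, 10 mm deep. 0.12 kg. Origin: centre of the spigot's underside, z up. Home, its origin is 34 mm above the front cell's.
- iris_section: Loose black section, iris blades round a small opening in its top. Aluminium spigot below: 37.5 mm across, 9 mm high, lowest 4 mm tapered (3 mm in radius). Above its shoulder the body is 46 mm across and 32 mm high, socket in its top 33 mm across, 10 mm deep. 0.09 kg. Origin: centre of the spigot's underside, z up. Home, its origin is 44 mm above the long tube's.
- mount_section: Loose narrowest section, black, bright steel ring flange on top. Aluminium spigot below: 28.5 mm across, 9 mm high, lowest 4 mm tapered (3 mm in radius). Above its shoulder the body is 37 mm across and 30 mm high, socket in its top 24 mm across, 10 mm deep. 0.06 kg. Origin: centre of the spigot's underside, z up. Home, its origin is 32 mm above the iris section's.
- short_tube: Loose section like the long tube in width, spigot and socket, but its body is only 22 mm high (31 mm in all against 53). Not used; stays where it stands. Origin: centre of its underside, z up.
- swab_jar: Loose clear jar of swabs, 58 mm across, 84 mm high, a bystander to be left alone. Origin: centre of its underside.
- loupe: Loose small black waisted eye loupe, 36 mm across and 36 mm high, a bystander to be left alone. Origin: centre of its underside.

How it is judged:
By the outcome, as a careful person would: the job done as asked, in the order asked, and still so for the second after the job is handed in, with the robot touching nothing.
It also fails if it takes over 96 s, if anything falls off the work surface, if the arm or the gripper's body presses on something with over 40 N, if the wrist force passes 120 N, or if a joint passes its speed limit or range.

### The arm

A 7-joint arm with a two-finger parallel gripper is mounted at the origin on a cart in front of the work surface, level with it; the furniture and walls round the work are solid. World frame = base frame: x ahead of the robot, y to its left, z up, the work surface at z = 0. Lengths are in m, angles in rad, forces in N, time in s.
With the tool pointing down it reaches from about 0.4 to 0.875 m from the base axis. Payload 6.5 kg.
Tool frame: the origin (TCP) lies at the centre of the arm's flange, where the gripper is bolted on; the fingertips stand 173 mm ahead of it and the grasp point (between the pads) lies 155 mm ahead of it (hold_point_z is the distance from the TCP to the grasp point, in m); z points along the fingers, y is the line along which they close (so a half turn about z gives the same grasp; the last joint's range is limited). The gripper opens to 85 mm and grips with 20 to 120 N. Pads are 22 mm wide; open, the fingers measure 114 mm over their backs; the gripper's body (76 mm by 85 mm) begins 54 mm behind the grasp point. The pads swing forward as they close: fully open they stand 13 mm farther back than shut.
Start: joints at [1.129, 0.536, -0.004, 1.538, 0.003, 1.067, -0.071], TCP at [0.239, -0.605, 0.405] pointing down, gripper open.
Joint ranges: [-2.7, 2.7], [-0.37, 2.16], [-1.27, 1.26], [0.24, 2.4], [-1.31, 4.45], [0.19, 1.91], [-2.76, 2.76]. Speed limits (rad/s): [2.39, 2.39, 3.14, 3.14, 3.14, 3.14, 3.14].

### API

Orientations are given as a unit quaternion [x, y, z, w].
In Python, from plant import move_to, move_linear, goto_joints, move_gripper, wait, ik, sense, read_camera, MotionError, finish_job, find_in, place_of, hold_point_z gives the robot as it stands. Calls block until the motion is done:
- move_to(position, orientation): joint-space move of the TCP to a pose.
- move_linear(position, rot=None, max_speed=0.15, force_limit=None): straight line of the TCP; rot=None keeps the orientation; max_speed is the mean speed in m/s. With force_limit (N) it stops when the force on the tool has changed by that much, and returns True; else False.
- goto_joints(angles): joint-space move.
- move_gripper(opening): finger opening in m; the grip force is fixed at half the most; returns when the fingers have stopped.
- wait(seconds).
- ik(position, orientation): joint angles nearest the present ones, or None.
- sense(): the state.
- read_camera(name): name is "scene" or "top"; returns a dict with "color" (400x640x3 uint8, red, green, blue), "fx", "fy", "cx", "cy" (pixels), "D" ([k1, k2, p1, p2, k3] as OpenCV has them; the pictures are not rectified), "T" (4x4, takes a point from camera to world coordinates). Camera axes: x right, y up, looking along -z (the intrinsics and any distortion apply to the point x, -y, -z); pixel columns grow to the right and rows downward; lengths in m; the calibration is good to about 2 mm. A picture is of the moment at which its call begins. There is no depth.
A pose or a line that the arm cannot do raises MotionError and nothing moves.
- finish_job(): hands the job in; it is judged then, once.
Trained networks look in a picture, given as the dict that the camera call returned (one of the last four; its "shot" number tells which), for a name from the list of things; names that differ only in an ending like _2 or _b are one class to them, and where a whole thing is asked for, a point or a joint stands for the part that bears it (a point fixed in the world has none). Each returns a list of dicts, best first, with "p" (0 to 1); they miss things now and then, are a little off and sometimes report something else, mostly with a low value. They report only what shows in the picture. A call takes as long as a camera call.
- find_in(picture, label): "extent" ([left, top, width, height] in pixels, round what is visible of it).
- place_of(picture, label): "at" ([column, row] in pixels: a listed point, or the origin of a listed thing).
The state is a dict: "clock": time; "qpos": joint angles; "joint_vel": joint speeds; "effort": joint torques, N m; "tool_pos": TCP position; "eef_rot": TCP orientation; "contact_force": force on the tool from outside, world axes, zero at the start; "ft_torque": the same for the moment, N m; "grip_width": finger opening in m; "gripper_force": force on a finger pad.
Only numpy, scipy, OpenCV 4.12 (cv2) and the standard library are available. Lean on these libraries where they do the work, as an engineer would, in place of code of your own. Each camera call takes 0.05 s, during which the arm holds its last target. There are 200 camera calls.

## Working session

There is one attempt and no reset: what is moved stays moved. The work goes in short steps, each a Python script; the robot and the scene stay as the last script left them, time stands still between calls to the robot, and variables do not carry over. Pictures are saved under pics/ and viewed, at most 14 in all, crops included, and the job is handed in when it is done.

```bash
ls; mkdir -p pics
cat > h.py <<'E'
import numpy as np, cv2
from plant import *
def ray(c,uv):
    K=np.array([[c["fx"],0,c["cx"]],[0,c["fy"],c["cy"]],[0,0,1]])
    p=cv2.undistortPoints(np.array([[uv]],float),K,np.array(c["D"],float))[0,0]
    T=np.array(c["T"]); d=T[:3,:3]@np.array([p[0],-p[1],-1]); return T[:3,3],d
def atz(c,uv,z=0.):
    o,d=ray(c,uv); return (o+d*(z-o[2])/d[2])
def proj(c,P):
    T=np.array(c["T"]); q=T[:3,:3].T@(np.atleast_2d(P)-T[:3,3]).T
    q=np.array([q[0],-q[1],-q[2]]).T
    K=np.array([[c["fx"],0,c["cx"]],[0,c["fy"],c["cy"]],[0,0,1]])
    return cv2.projectPoints(q.reshape(-1,1,3),np.zeros(3),np.zeros(3),K,np.array(c["D"],float))[0][:,0]
def tri(rs):
    A=np.zeros((3,3));b=np.zeros(3)
    for o,d in rs:
        d=d/np.linalg.norm(d);M=np.eye(3)-np.outer(d,d);A+=M;b+=M@o
    return np.linalg.solve(A,b)
N=["lens_nest","front_cell","long_tube","iris_section","mount_section","short_tube","swab_jar","loupe"]
E
python3 - <<'E'
from h import *
s=sense();print(s["clock"],s["eef_rot"],hold_point_z)
for n in ["scene","top"]:
    c=read_camera(n);cv2.imwrite(f"pics/{n}0.png",c["color"][:,:,::-1])
    print(n,np.round(c["T"],3).tolist(),c["fx"],c["D"])
    for l in N:
        for r in place_of(c,l)[:2]: print(l,round(r["p"],2),np.round(r["at"],1),np.round(atz(c,r["at"]),3))
        for r in find_in(c,l)[:2]: print("   box",round(r["p"],2),np.round(r["extent"],1))
print(sense()["clock"])
E
```

```text
pics
0.0 [ 9.82395718e-01  1.86809668e-01 -2.28468492e-04 -8.66060331e-04] 0.1547
scene [[0.611, 0.532, -0.586, -0.013], [-0.792, 0.407, -0.455, -0.617], [-0.004, 0.742, 0.67, 0.616], [0.0, 0.0, 0.0, 1.0]] 413.7328041217208 [-0.0276898  0.         0.         0.         0.       ]
lens_nest 0.96 [337.5 269.6] [ 0.395 -0.339  0.   ]
   box 0.66 [312.2 250.   49.9  39.2]
front_cell 0.82 [265.7 150.9] [0.596 0.036 0.   ]
   box 0.61 [250.4 132.5  25.7  25.8]
long_tube 0.59 [216.5 182. ] [0.433 0.041 0.   ]
   box 0.93 [200.5 158.7  25.4  28. ]
iris_section 0.7 [289.1 227.7] [ 0.423 -0.194  0.   ]
   box 0.6 [275.2 207.2  22.3  23.5]
   box 0.53 [275.9 173.3  16.6  21.5]
mount_section 0.67 [285.  189.2] [ 0.512 -0.105  0.   ]
   box 0.68 [275.1 172.9  17.3  23.1]
short_tube 0.59 [352.8 215.6] [ 0.534 -0.279  0.   ]
short_tube 0.23 [285.7 229.9] [ 0.414 -0.192  0.   ]
   box 0.73 [343.5 198.1  29.   24.5]
swab_jar 0.89 [461.  233.3] [ 0.626 -0.485  0.   ]
   box 0.74 [448.4 198.6  23.6  44.1]
loupe 0.6 [418.  221.2] [ 0.604 -0.398  0.   ]
   box 0.54 [408.6 206.4  21.1  24.6]
top [[0.022, 
[... 372 characters left out ...]
.   ]
   box 0.73 [222.  167.8  22.7  24.7]
long_tube 0.69 [228.8 234.9] [0.431 0.036 0.   ]
   box 0.81 [213.3 221.7  21.7  19.1]
   box 0.28 [337.6 186.1  17.3  21.8]
iris_section 0.75 [309.9 234.8] [ 0.436 -0.191  0.   ]
   box 0.81 [302.3 229.2  17.5  17.3]
   box 0.49 [272.2 200.4  13.5  16.1]
mount_section 0.65 [279.3 207.4] [ 0.511 -0.102  0.   ]
   box 0.54 [272.  202.1  13.7  14.2]
   box 0.5 [221.2 165.1  24.4  27.1]
short_tube 0.82 [345.2 196.9] [ 0.545 -0.288  0.   ]
   box 0.62 [336.9 185.9  16.6  20.9]
swab_jar 0.61 [413.6 168.5] [ 0.632 -0.484  0.   ]
   box 0.88 [404.2 152.9  31.7  25.4]
loupe 0.53 [387.6 179.6] [ 0.598 -0.409  0.   ]
   box 0.66 [380.7 171.1  13.1  13.3]
1.7
```

View images.

Run:
```python
import cv2
a=cv2.imread("pics/top0.png");b=cv2.imread("pics/scene0.png")
cv2.imwrite("pics/t1.png",cv2.resize(a[140:280,200:440],None,fx=3.3,fy=3.3,interpolation=cv2.INTER_CUBIC))
cv2.imwrite("pics/s1.png",cv2.resize(b[110:310,190:490],None,fx=2.6,fy=2.6,interpolation=cv2.INTER_CUBIC))
```

```text
(no output)
```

View pics/t1.png

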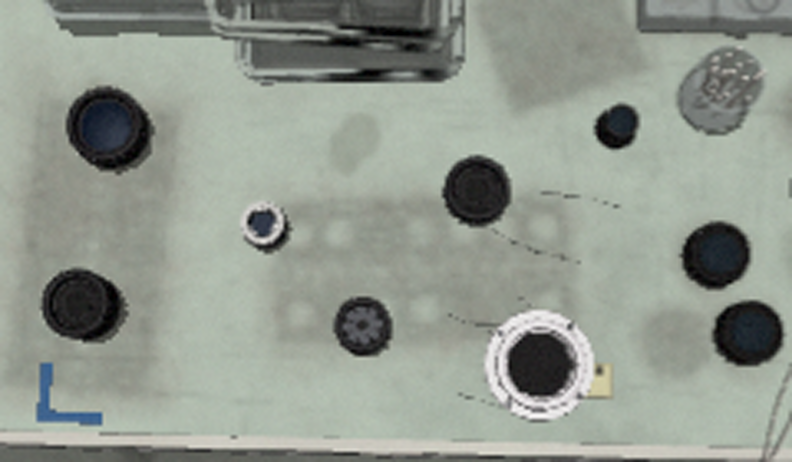

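View pics/s1.png

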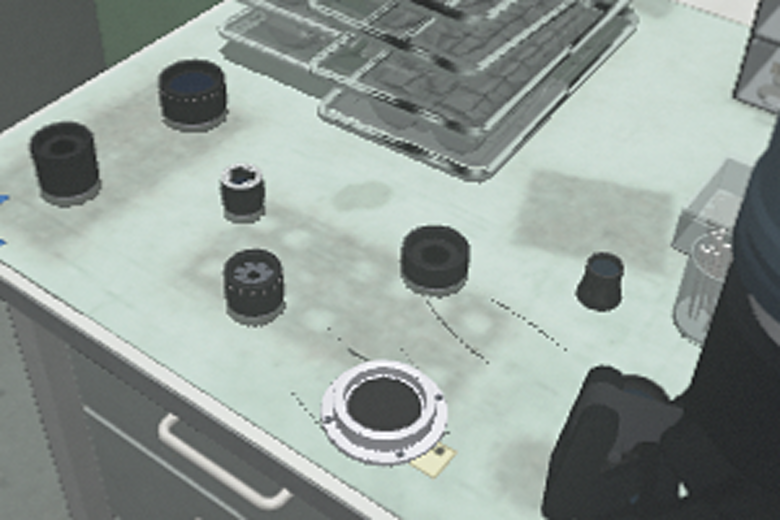

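View pics/scene0.png

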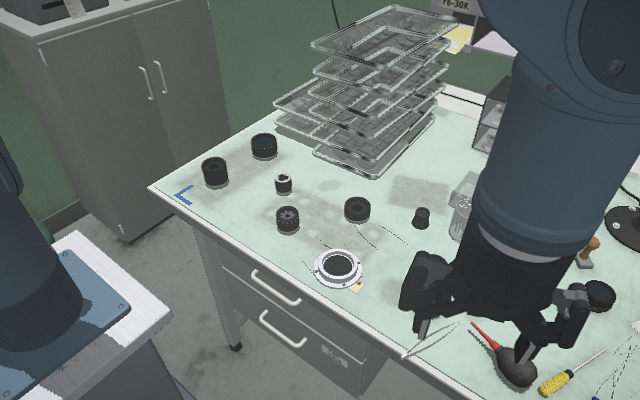

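The networks agree with both pictures. In the top crop the nest is at (540,365), front cell (108,128), long tube (80,305), iris (363,325) and mount (265,225). The short tube (477,190), loupe and jar are clear of these. A wire tray rack stands behind, beyond x≈0.63.

Next I'll refine the positions with silhouettes.

```bash
cat > seg.py <<'E'
from h import *
M={"front_cell":[(.032,.009),(.032,.043)],"long_tube":[(.0275,.009),(.0275,.053)],"iris_section":[(.023,.009),(.023,.041)],
   "mount_section":[(.0185,.009),(.0185,.039)],"lens_nest":[(.046,0),(.046,.007),(.037,.02)]}
a=np.linspace(0,2*np.pi,60)
def hull(c,xy,m):
    P=np.vstack([np.c_[xy[0]+r*np.cos(a),xy[1]+r*np.sin(a),0*a+z] for r,z in M[m]])
    return cv2.convexHull(proj(c,P).astype(np.float32))
def cen(h):
    m=cv2.moments(h);return np.array([m["m10"],m["m01"]])/m["m00"],m["m00"]
def refine(c,m,xy):
    S=8;h=hull(c,xy,m);x,y,w,hh=cv2.boundingRect(h);x-=8;y-=8;w+=16;hh+=16
    im=cv2.resize(c["color"][y:y+hh,x:x+w],None,fx=S,fy=S,interpolation=cv2.INTER_LINEAR).astype(int)
    if m=="lens_nest":mk=(im.max(2)-im.min(2)<12)&(im.min(2)>150)   # white metal; bench is greenish
    else: mk=im.max(2)<85
    mk=cv2.morphologyEx(mk.astype(np.uint8),cv2.MORPH_OPEN,np.ones((9,9)))
    cs=max(cv2.findContours(mk,cv2.RETR_EXTERNAL,cv2.CHAIN_APPROX_NONE)[0],key=cv2.contourArea)
    g,A=cen(cv2.convexHull(cs).astype(np.float32)); g=(g+.5)/S-.5+[x,y];A/=S*S
    xy=np.array(xy[:2],float)
    for _ in range(8):
        q,B=cen(hull(c,xy,m)); xy=xy+(atz(c,g,.02)-atz(c,q,.02))[:2]
    return xy,A/B
E
python3 - <<'E'
from seg import *
G={"lens_nest":(.398,-.343),"front_cell":(.593,.034),"long_tube":(.432,.038),"iris_section":(.43,-.192),"mount_section":(.511,-.103)}
for n in ["scene","top"]:
    c=read_camera(n)
    for m in G:
        xy,r=refine(c,m,G[m]);print(n,m,np.round(xy,4),round(r,3))
    if n=="top":print([np.round(atz(c,p,z),3) for p,z in [((264,148),0),((273,164),.0),((273,164),.1),((340,164),.1)]])
th=lambda t:[np.cos(t/2),np.sin(t/2),0,0]
for m in G:
  for t in (-1.2,-.4,.376,1.16,1.95):
    q=ik([*G[m],.3],th(t));q2=ik([*G[m],.18],th(t))
    print(m,t,None if q is None else np.round(q,2),q2 is not None)
print(sense()["clock"])
E
```

```text
scene lens_nest [ 0.4115 -0.3261] 1.558
scene front_cell [0.586  0.0291] 0.918
scene long_tube [0.4351 0.0412] 0.923
scene iris_section [ 0.4233 -0.1909] 0.91
scene mount_section [ 0.4972 -0.1145] 0.534
top lens_nest [ 0.3963 -0.3373] 1.067
top front_cell [0.5851 0.028 ] 1.042
top long_tube [0.4348 0.0391] 1.065
top iris_section [ 0.4232 -0.191 ] 0.996
top mount_section [ 0.5087 -0.1035] 0.256
[array([ 0.686, -0.051,  0.   ]), array([ 0.638, -0.079,  0.   ]), array([ 0.61 , -0.093,  0.1  ]), array([ 0.613, -0.268,  0.1  ])]
lens_nest -1.2 [ 0.42  0.48  0.26  1.96 -0.18  0.72 -1.98] True
lens_nest -0.4 [ 0.56  0.47  0.08  1.95 -0.05  0.72 -1.3 ] True
lens_nest 0.376 [ 0.69  0.47 -0.08  1.95  0.05  0.72 -0.62] True
lens_nest 1.16 [ 0.81  0.48 -0.23  1.94  0.16  0.74  0.07] True
lens_nest 1.95 [ 0.94  0.5  -0.39  1.93  0.27  0.76  0.76] True
front_cell -1.2 [-0.84  0.88  1.09  1.81 -0.9   1.05 -2.16] True
front_cell -0.4 [-0.02  0.58 -0.16  1.76  0.12  0.81 -2.2 ] True
front_cell 0.376 [ 0.09  0.59 -0.3   1.76  0.22  0.83 -1.51] True
front_cell 1.16 [ 0.19  0.61 -0.44  1.75  0.33  0.85 
[... 378 characters left out ...]
4  0.71 -0.22] True
iris_section -1.2 [ 0.19  0.4   0.17  2.09 -0.11  0.66 -2.35] True
iris_section -0.4 [ 0.33  0.4  -0.01  2.08  0.01  0.66 -1.65] True
iris_section 0.376 [ 0.47  0.4  -0.18  2.07  0.11  0.67 -0.98] True
iris_section 1.16 [ 0.6   0.42 -0.33  2.07  0.21  0.69 -0.28] True
iris_section 1.95 [ 0.72  0.44 -0.48  2.06  0.31  0.71  0.42] True
mount_section -1.2 [ 0.01  0.47  0.12  1.97 -0.09  0.71 -2.58] True
mount_section -0.4 [ 0.16  0.47 -0.05  1.96  0.04  0.72 -1.89] True
mount_section 0.376 [ 0.31  0.48 -0.24  1.95  0.17  0.73 -1.23] True
mount_section 1.16 [ 0.42  0.5  -0.39  1.94  0.27  0.75 -0.54] True
mount_section 1.95 [ 0.53  0.52 -0.53  1.94  0.37  0.78  0.17] True
1.8
```

```bash
python3 - <<'E'
from seg import *
G=(.398,-.342);out=[]
for n in ["scene","top"]:
    c=read_camera(n)
    M["rim"]=[(.0295,.02)];M["floor"]=[(.0295,.01)];M["flange"]=[(.046,.0),(.046,.007)]
    for m in ["rim","floor"]:
        xy,r=refine(c,m,G);print(n,m,np.round(xy,4),round(r,3))
    h=hull(c,G,"lens_nest");x,y,w,hh=cv2.boundingRect(h);x-=5;y-=5
    im=cv2.resize(c["color"][y:y+50,x:x+60,::-1],None,fx=8,fy=8,interpolation=cv2.INTER_NEAREST)
    for m,col in [("rim",(0,0,255)),("flange",(255,0,0))]:
        cv2.polylines(im,[np.int32((hull(c,(.397,-.340),m)-[x,y]+.5)*8)],True,col,1)
    out.append(im)
cv2.imwrite("pics/nest.png",np.vstack(out)[:, :])
E
python3 -c "
import cv2;a=cv2.imread('pics/nest.png');print(a.shape);cv2.imwrite('pics/nest.png',cv2.resize(cv2.hconcat([a[:400],a[400:]]),(800,333)))"
```

```text
scene rim [ 0.3911 -0.3411] 0.685
scene floor [ 0.3979 -0.3365] 0.708
top rim [ 0.3958 -0.3368] 0.787
top floor [ 0.3962 -0.3379] 0.803
(800, 480, 3)
```

View pics/nest.png

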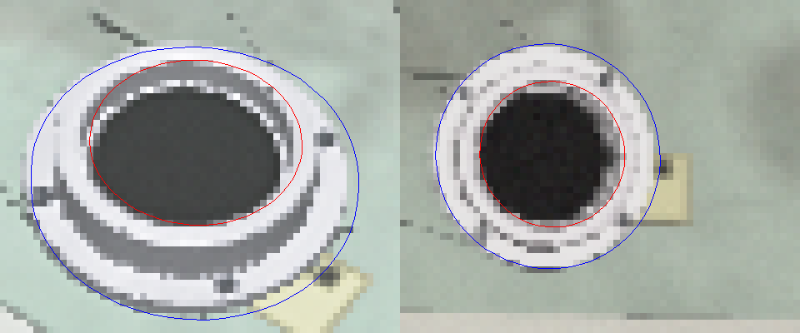

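The nest fits best at about (0.396, -0.338). The overlay at (0.397, -0.340) is nearly right in the top view (right half), and about 1.4 px too far right in the scene view. Now I'll pick the front cell, squeezing it in two directions at 90° so it's centred in the hand.

```bash
cat > ops.py <<'E'
from seg import *
th=lambda t:np.array([np.cos(t/2),np.sin(t/2),0,0])
H=hold_point_z; A=1.95; B=1.95-np.pi/2
def st(m):
    s=sense();print(m,"t=%.1f"%s["clock"],"tcp",np.round(s["tool_pos"],4),"w=%.4f gf=%.0f"%(s["grip_width"],s["gripper_force"]),"F",np.round(s["contact_force"],1));return s
def pick(xy,loc,w,lift):
    """loc: grasp height on the part (above its underside) standing on the bench"""
    z=H+loc; move_to([*xy,z+.07],th(A)); move_linear([*xy,z],max_speed=.12,force_limit=15)
    move_gripper(w-.003); st("sq1"); move_gripper(min(.085,w+.018))
    q=np.array(sense()["qpos"]);q[6]-=np.pi/2;goto_joints(q)
    move_gripper(w-.003); s=st("sq2"); p=s["tool_pos"]
    move_linear([p[0],p[1],H+loc+lift],max_speed=.15); st("lift")
def place(xy,loc,zhome,above,w,fl=12):
    """lower so the part's underside comes to zhome; returns leftover height"""
    z=H+loc+zhome
    move_to([*xy,z+above],th(B)); move_linear([*xy,z+.013],max_speed=.15); st("above")
    hit=move_linear([*xy,z-.002],max_speed=.025,force_limit=fl); s=st("down hit=%s"%hit)
    return s["tool_pos"][2]-z
E
python3 - <<'E'
from ops import *
pick((.5855,.0285),.027,.064,.06)
E
```

```text
sq1 t=5.6 tcp [0.5861 0.0286 0.1831] w=0.0623 gf=65 F [-1.2 -0.1  6. ]
sq2 t=7.7 tcp [0.5855 0.0286 0.1823] w=0.0628 gf=64 F [-1.1 -0.7  6.5]
lift t=8.2 tcp [0.5852 0.0283 0.2413] w=0.0625 gf=66 F [-1.2  0.2 -2.5]
```

Run:
```python
from ops import *
xy=(.396,-.338);z=H+.027+.011
move_to([*xy,z+.05],th(B)); move_linear([*xy,z+.016],max_speed=.12);st("above")
c=read_camera("scene");cv2.imwrite("pics/ab_full.png",c["color"][:,:,::-1])
x,y=295,215
im=cv2.resize(c["color"][y:y+85,x:x+90,::-1],None,fx=7,fy=7,interpolation=cv2.INTER_NEAREST)
p=np.array(sense()["tool_pos"][:2])
M["body"]=[(.032,.011+.016+.009),(.032,.011+.016+.043)];M["spig"]=[(.02725,.011+.016+.009),(.02725,.031)];M["cup"]=[(.037,.02)];M["fl"]=[(.046,0),(.046,.007)]
for m,col,o in [("body",(0,0,255),p),("spig",(0,255,255),p),("fl",(255,0,0),xy),("cup",(0,255,0),xy)]:
    cv2.polylines(im,[np.int32((hull(c,o,m)-[x,y]+.5)*7)],True,col,1)
cv2.imwrite("pics/ab.png",im)
```

```text
above t=10.2 tcp [ 0.3964 -0.3373  0.2084] w=0.0624 gf=66 F [-0.   0.1 -2.2]
```

View pics/ab.png

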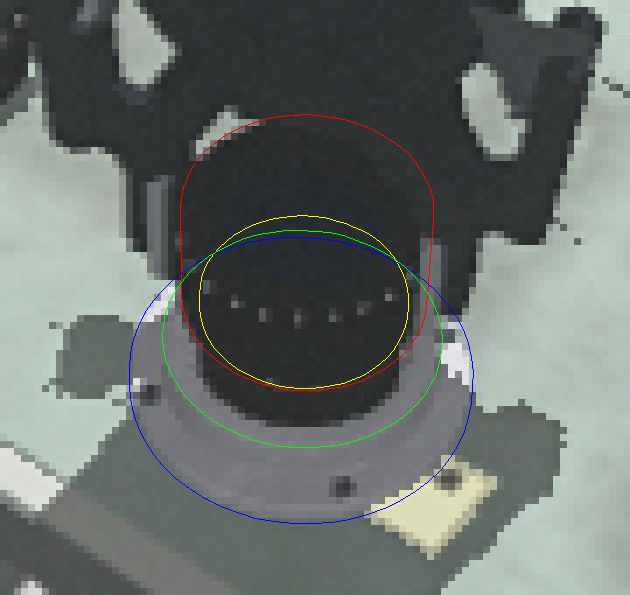

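Run:
```python
import cv2,numpy as np
a=cv2.imread("pics/ab_full.png")[215:300,295:385].astype(float)
a=np.clip((a-5)*3.2,0,255)
cv2.imwrite("pics/ab2.png",cv2.resize(a.astype(np.uint8),None,fx=6.5,fy=6.5,interpolation=cv2.INTER_CUBIC))
```

```text
(no output)
```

View pics/ab2.png

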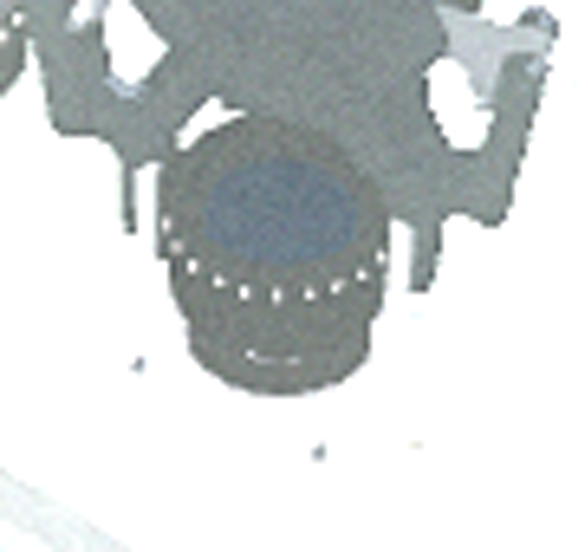

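The bright crop shows the body, domed glass and its row of dots, at x 160–390. That is about 1.7 px left of where I projected it, while the nest sits on its overlay. So the hand needs to move about 3 mm right in the image, roughly (+0.0025, -0.0015). I'll go down by feel from there.

Run:
```python
from ops import *
xy=np.array([.3987,-.3398]);z=H+.027+.011
p=np.array(sense()["tool_pos"]);move_linear([*xy,z+.012],max_speed=.08);s0=st("shift")
for d in (.008,.004,.0,-.002):
    hit=move_linear([*xy,z+d],max_speed=.03,force_limit=10);s=st("d=%.3f hit=%s"%(d,hit))
    if hit:break
print(np.round(sense()["ft_torque"],2),np.round(s0["ft_torque"],2))
c=read_camera("scene");a=c["color"][215:300,295:385,::-1].astype(float)
a=np.clip((a-5)*2.2,0,255)
cv2.imwrite("pics/d1.png",cv2.resize(a.astype(np.uint8),None,fx=6.5,fy=6.5,interpolation=cv2.INTER_CUBIC))
```

```text
shift t=10.5 tcp [ 0.399  -0.34    0.2049] w=0.0624 gf=66 F [ 0.3  1.1 -1. ]
d=0.008 hit=False t=10.8 tcp [ 0.3985 -0.3398  0.2005] w=0.0624 gf=66 F [ 0.3  0.9 -1. ]
d=0.004 hit=True t=11.0 tcp [ 0.3972 -0.3395  0.1968] w=0.0629 gf=66 F [ 0.5  0.2 -2.4]
[ 0.01 -0.04  0.05] [ 0.03 -0.    0.03]
```

Run:
```python
from ops import *
z=H+.027+.011
xy=np.array(sense()["tool_pos"][:2]);st("now")
for d in (.002,.0,-.001,-.002):
    hit=move_linear([*xy,z+d],max_speed=.02,force_limit=10);s=st("d=%.3f hit=%s"%(d,hit))
    if hit:break
print(np.round(sense()["ft_torque"],2))
c=read_camera("scene");a=c["color"][215:300,295:385,::-1].astype(float)
a=np.clip((a-5)*2.2,0,255)
cv2.imwrite("pics/d1.png",cv2.resize(a.astype(np.uint8),None,fx=6.5,fy=6.5,interpolation=cv2.INTER_CUBIC))
```

```text
now t=11.0 tcp [ 0.3973 -0.3395  0.1968] w=0.0624 gf=66 F [ 0.2  0.4 -1.3]
d=0.002 hit=False t=11.3 tcp [ 0.3972 -0.3395  0.1945] w=0.0626 gf=66 F [ 0.1 -0.6 -3. ]
d=0.000 hit=False t=11.5 tcp [ 0.3976 -0.3395  0.1933] w=0.0626 gf=67 F [-1.6  1.9  6.5]
d=-0.001 hit=False t=11.8 tcp [ 0.3976 -0.3394  0.1932] w=0.0627 gf=68 F [-5.1  2.8 18.5]
d=-0.002 hit=False t=12.0 tcp [ 0.3977 -0.3393  0.1931] w=0.0624 gf=69 F [-8.2  5.3 30.4]
[ 0.98  1.68 -0.01]
```

View pics/d1.png

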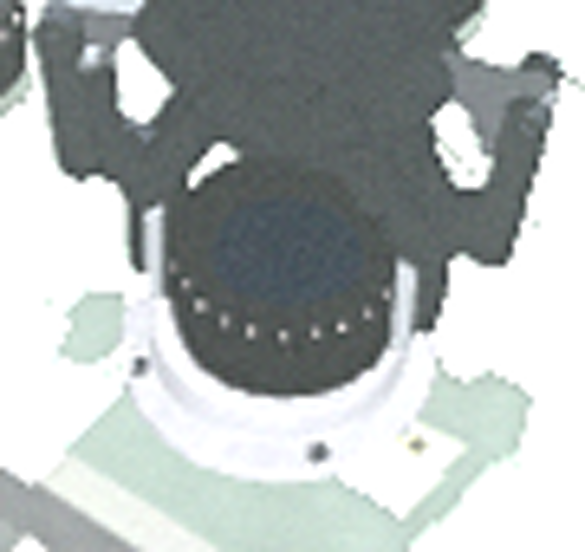

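The front cell is seated: its rise from the bench is 10.9 mm, the stop was solid, and the shoulder is on the cup rim all round. I'll release it and do the long tube.

```bash
cat >> ops.py <<'E'
def rel(xy,w,up):
    z=sense()["tool_pos"][2]; move_linear([*xy,z],max_speed=.02); st("relax")
    move_gripper(min(.085,w+.016)); s=st("open"); move_linear([*xy,z+up],max_speed=.2)
E
python3 - <<'E'
from ops import *
rel((.3975,-.3394),.064,.06)
pick((.435,.040),.030,.055,.12)
r=place((.3975,-.3394),.030,.045,.03,.055);print("left",r)
E
```

```text
relax t=12.3 tcp [ 0.3976 -0.3394  0.1933] w=0.0624 gf=67 F [-1.5  1.4  8. ]
open t=12.7 tcp [ 0.3975 -0.3395  0.1929] w=0.0803 gf=0 F [ 1.9 -0.5 -0.1]
sq1 t=15.6 tcp [0.4353 0.04   0.1856] w=0.0532 gf=62 F [-2.3  0.4  7.9]
sq2 t=17.7 tcp [0.4351 0.0401 0.1852] w=0.0537 gf=61 F [-1.6 -0.7  7. ]
lift t=18.6 tcp [0.4347 0.0398 0.304 ] w=0.0536 gf=63 F [-0.3  0.9 -1. ]
above t=20.3 tcp [ 0.3977 -0.3382  0.2423] w=0.0539 gf=63 F [ 0.1  0.5 -0.7]
down hit=True t=20.9 tcp [ 0.3976 -0.3394  0.2302] w=0.0540 gf=63 F [-2.2  0.7  9.3]
left 0.0004922023722845337
```

Run:
```python
from ops import *
xy=(.3976,-.3394)
rel(xy,.055,.07)
pick((.4233,-.191),.028,.046,.14)
r=place(xy,.028,.089,.03,.046);print("left",r)
```

```text
relax t=21.1 tcp [ 0.3978 -0.3395  0.2303] w=0.0539 gf=63 F [-0.3  0.1  3.4]
open t=21.4 tcp [ 0.3975 -0.3394  0.23  ] w=0.0708 gf=0 F [-0.4 -1.2 -0. ]
sq1 t=24.0 tcp [ 0.4236 -0.1911  0.1837] w=0.0443 gf=60 F [-0.6 -0.7  6.6]
sq2 t=26.0 tcp [ 0.4233 -0.191   0.183 ] w=0.0444 gf=61 F [-0.6 -0.5  6.3]
lift t=27.1 tcp [ 0.423  -0.191   0.3221] w=0.0443 gf=61 F [-0.6 -0.2 -0.8]
above t=28.0 tcp [ 0.3977 -0.3381  0.2842] w=0.0443 gf=61 F [ 0.6 -0.2 -0.6]
down hit=True t=28.5 tcp [ 0.3977 -0.3394  0.272 ] w=0.0443 gf=62 F [-1.2  0.5  8.2]
left 0.00032320602529861686
```

```bash
python3 - <<'E'
from ops import *
xy=(.3976,-.3394)
rel(xy,.046,.07)
pick((.511,-.1035),.028,.037,.17)
c=read_camera("scene");cv2.imwrite("pics/m.png",c["color"][:,:,::-1][100:320,180:480])
r=place(xy,.028,.121,.03,.037);print("left",r)
E
python3 -c "
import cv2;a=cv2.imread('pics/m.png');cv2.imwrite('pics/m2.png',cv2.resize(a,None,fx=2.6,fy=2.6))"
```

```text
relax t=28.8 tcp [ 0.3977 -0.3394  0.2721] w=0.0444 gf=62 F [-0.8 -0.1  2.3]
open t=29.1 tcp [ 0.3975 -0.3394  0.2719] w=0.0622 gf=0 F [ 0.4 -0.3  0.6]
sq1 t=31.8 tcp [ 0.5113 -0.1035  0.1837] w=0.0351 gf=59 F [-1.8  0.6  4.5]
sq2 t=33.8 tcp [ 0.5111 -0.1035  0.183 ] w=0.0352 gf=59 F [-0.4 -0.7  4. ]
lift t=35.1 tcp [ 0.5107 -0.1037  0.3519] w=0.0354 gf=59 F [-0.1 -0.4 -1.8]
above t=36.5 tcp [ 0.3982 -0.338   0.3163] w=0.0352 gf=59 F [-0.4  0.6  0.1]
down hit=True t=37.0 tcp [ 0.3977 -0.3393  0.3039] w=0.0348 gf=60 F [-1.8  0.8  8.1]
left 0.0001579038580011849
```

View pics/m2.png

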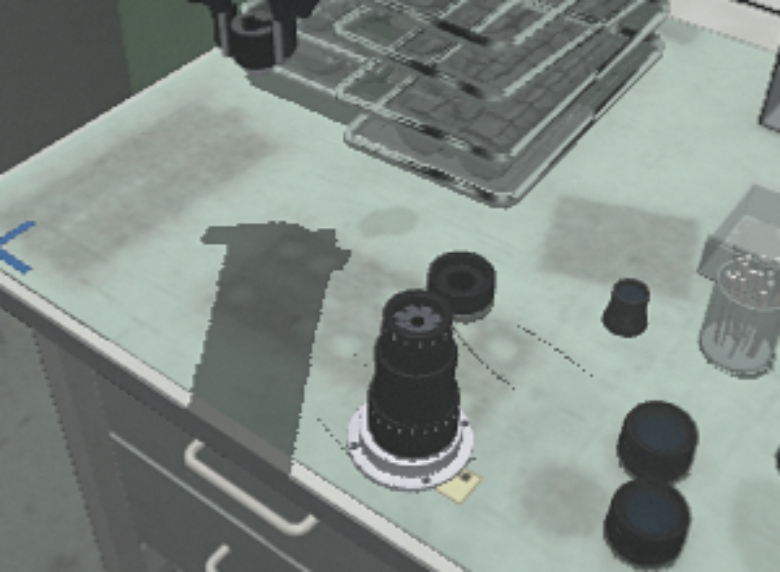

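The picture shows front cell, tube and iris stacked straight in the nest at (417,400), with the short tube, loupe and jar untouched. The mount rose 120.9 mm against the 121 mm wanted. I'll release, back off and check.

Run:
```python
from ops import *
xy=(.3976,-.3394)
rel(xy,.037,.1)
p=sense()["tool_pos"];move_linear([.46,-.1,p[2]],max_speed=.2);wait(.5);st("end")
c=read_camera("scene");cv2.imwrite("pics/f.png",cv2.resize(c["color"][120:320,280:480,::-1],None,fx=3,fy=3))
```

```text
relax t=37.2 tcp [ 0.3978 -0.3394  0.304 ] w=0.0352 gf=59 F [-0.9  0.4  4.2]
open t=37.5 tcp [ 0.3975 -0.3394  0.3037] w=0.0529 gf=0 F [-0.9 -0.4  0.6]
end t=40.1 tcp [ 0.46   -0.1001  0.403 ] w=0.0530 gf=0 F [-0.7 -0.4 -0.3]
```

View pics/f.png

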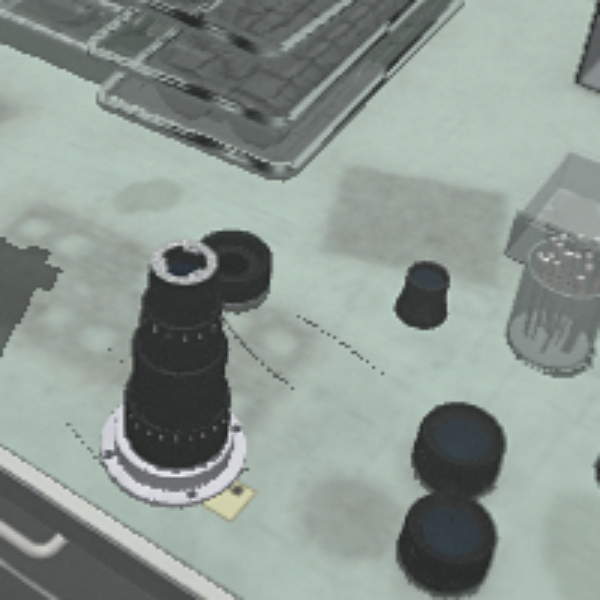

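The barrel stands complete and straight, with the mount ring on top at (183,262). The bystanders haven't moved, so I'm handing in.

```bash
python3 -c "
from plant import finish_job;print(finish_job())"
```

```text
the job is handed in; nothing more can be done
None
```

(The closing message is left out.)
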